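# Unpin the tongs and lift the dog's ball

## Task

The dog's grubby ball is lying in the red key dish and nobody wants to touch it. Draw the retaining pin out of the tongs dock, park it hanging upright in the dock's side notch and let go of it; then take the tongs, squeeze their tips on the ball and lift it, and finish while still holding it up in the tongs about 18 cm above the shelf. Never touch the ball with the gripper itself, leave the dish standing where it is and do not disturb the other things on the shelf.

Things in the scene. Friction and masses are not known exactly. Their poses are not given: they have to be found in the camera images.
- dock: fixed bamboo dock on a dark base plate 250 x 150 x 6 mm. Origin: on the shelf under the middle of the docked tongs; x along them to their tips, y to the side with the notch. A 40 mm cube at x=-130, y=0 mm has the upright 12 mm bore; a rest 12 mm thick, 85 wide, 40 high stands across at x=50. The tongs lie on both, underside at z=40 mm.
- notch (a point): middle of the notch, level with its top, 55 mm above the shelf (dock x=-130, y=85 mm; dock axes). Two 10 mm prongs, 13 mm apart, run along dock y 17 mm either way; open above, below and towards the bore (-y), closed by a post, no higher, 16 mm away at +y. The parked pin hangs with its shank between the prongs, collar on top: foot 40 mm below this point. Free depth 49 mm.
- pin: retaining pin, z along its axis, upright. Origin: centre of its foot. Steel shank 9 mm diameter z=0 to 40 mm, collar 24 mm diameter z=40 to 44, orange cylindrical head 16 mm diameter z=44 to 74 (grip here). 40 g. At the start it passes through the tongs' eye into the bore, collar on the eye, foot 8 mm above the shelf; it must rise 40 mm to come free.
- tongs: steel kitchen tongs lying on edge in the dock, arms moving horizontally; 265 mm long, 85 g, balanced at the panels. Origin: on the centre line, at the underside, midway between the black grip panels (46 mm long, squeeze these); x to the tips, z up. Arms 22 mm high. Width over the panels 60 mm open, 44 on the ball, 34 shut. Hinge at x=-95 mm, flat eye for the pin at x=-130 mm.
- tongs_l: arm of the tongs on their +y side (origin on the hinge axis). Each arm is sprung open: squeezing the panels takes about 6 N per finger at first, 9 N at ball width. Squeezed to 53 mm over the panels they can be carried with the tips well open.
- tongs_r: arm of the tongs on their -y side (origin on the hinge axis)
- tongs_l_tip (a point): inner face of the +y tip, middle of its slightly hollow black pad (34 mm long, 22 mm high), 95 mm ahead of the tongs' origin and 11 mm above their underside. The ball belongs midway between both tip points, which are 74 mm apart when open and 42 mm on the ball.
- tongs_r_tip (a point): same point on the -y tip
- ball_center (a point): centre of the grey hard silicone ball, 40 mm diameter, 35 g, seated on a low raised ring in the dish; centre about 33 mm above the shelf
- ball: the grey ball (use ball_center for its place)
- dish: red ceramic key dish, loose, 350 g; origin centre of its underside, foot 80 mm and rim 110 mm diameter, rim 22 mm high, inner floor 12 mm high; the ball lies in the middle
- whistle: chrome whistle lying down, 50 x 22 x 18 mm, near the far edge where a fixed bamboo box, 83 mm high plus a knob, also stands beyond reach of the work; leave alone
- scoop: lime plastic scoop, 170 x 55 x 35 mm; leave alone
- treat_tin: blue tin with a label, 80 mm diameter, 110 mm high; leave alone
- torch: black torch lying down, 125 mm long, 40 mm high; leave alone
- key: brass key with blue round head, 90 mm long, 6 mm high; leave alone

How it is judged:
By the outcome, as a careful person would: the job done as asked, in the order asked, and still so for the second after the job is handed in, while the arm keeps its last pose, push and grip.
It also fails if it takes over 58 s, if anything falls off the work surface, if the arm or the gripper's body presses on something with over 40 N, if the wrist force passes 120 N, or if a joint passes its speed limit or range.

## Robot

A 6-joint arm with a two-finger parallel gripper is mounted at the origin on the work surface. World frame = base frame: x ahead of the robot, y to its left, z up, the work surface at z = 0. Lengths are in mm, angles in degrees, forces in N, time in s.
With the tool pointing down it reaches from about 300 to 850 mm from the base axis. Payload 4.2 kg.
Tool frame: the origin (TCP) lies midway between the tips of the shut fingers; the grasp point (between the pads) lies 19 mm behind it (pinch_z is the distance from the TCP to the grasp point, in mm); z points along the fingers, y is the line along which they close (so a half turn about z gives the same grasp; the last joint's range is limited). The gripper opens to 91 mm and grips with 3 to 60 N. Pads are 32 mm wide; open, the fingers measure 118 mm over their backs; the gripper's body (76 mm by 178 mm) begins 60 mm behind the grasp point.
Start: joints at [-67.724, 18.312, 89.639, -0, 72.044, -1.146], TCP at [228.572, -527.634, 213.976] pointing down, gripper open.
Joint ranges: [-177.97, 177.97], [-48.28, 115.42], [12.27, 149.76], [-77.06, 257.06], [2.81, 150.46], [-146.56, 146.56]. Speed limits (degrees/s): [147.25, 147.25, 180, 180, 180, 180].

## Interface

Orientations are given as [roll, pitch, yaw] about the fixed x, y, z axes, in that order (R = Rz(yaw) Ry(pitch) Rx(roll)).
In Python, from workcell import * gives the robot as it stands.
- The arm moves only by the tool step_arm, never from a script. Its argument "steps" is a list of rows, each a list of 7 numbers: the turn, a rotation vector about the tool's x, y, z in degrees, then the shift along the tool's x, y, z in mm, then the opening, from 0 (shut) to 1 (fully open). In form: [[rx, ry, rz, x, y, z, hand], ...]. A call has exactly 8 rows; each row shifts and turns the commanded pose from where the row before left it, along the tool's axes as they then stand; what a row does not reach is not made up. A row lasts 1/8 s, in which the tool goes at most 62.5 mm and 10.7 degrees, less where a joint would pass 70% of its speed; a pose out of reach is approached as far as the arm can. A call is refused whole if a number of a shift passes 62.5 or a number of a turn 10.7, either way. A call with a gripper value outside its range is refused whole. The fingers move at their own pace and stop on an object; "force" is the grip in N (left out, the last holds). Time passes only in rows, so rows that do not move let the fingers close, or fill a call up. It gives the time, the measured TCP pose, the force, the opening and the grip force at its end, in the units of the state.
- state(): the state, without advancing time (a new reading comes with each control period).
- grab_frame(name): name is "side" or "top" or "wrist"; returns a dict with "image" (480x640x3 uint8, blue, green, red), "fovy" (degrees; the focal length in pixels is half the picture's height over the tangent of half this angle, whatever the lens; pixels are square), "cx", "cy" (the principal point, pixels), "origin" and "rotation" of the camera in the world; the wrist camera has in their place "tool_from_camera" (4x4, takes a point from camera to tool coordinates, whose origin is the TCP and whose axes are the flange's). Camera axes: x right, y down, z forward; pixel columns grow to the right and rows downward; lengths in mm; the calibration is good to about 2 mm. A picture is of the moment at which its call begins: read the wrist's pose just before it. There is no depth.
- job_done(): hands the job in; it is judged then, once.
The state is a dict: "time_s": time; "qpos": joint angles; "qvel": joint speeds; "effort": joint torques, N m; "ee_pos": TCP position; "ee_rot": TCP orientation; "force": force on the tool from outside, world axes, zero at the start; "torque": the same for the moment, N m; "gripper_width": finger opening in mm; "gripper_force": force on a finger pad.
Only numpy, scipy, OpenCV 4.12 (cv2) and the standard library are available. Lean on these libraries where they do the work, as an engineer would, in place of code of your own. Each camera call takes 0.05 s, during which the arm holds its last target. There are 200 camera calls.

## Working session

There is one attempt and no reset: what is moved stays moved. The work goes in short steps, Python scripts to look and compute and a tool call to move; the robot and the scene stay as the last step left them, time stands still between calls to the robot, and variables do not carry over. Pictures are saved under pics/ and viewed, at most 10 in all, crops included, and the job is handed in when it is done.

Besides the shell and the picture viewer there is one more tool, called in YAML: its name, and indented under it one key for each argument. step_arm: Moves the arm, as the interface text tells. Its arguments: {"type":"object","properties":{"steps":{"type":"array","items":{"type":"array","items":{"type":"number"}}},"force":{"type":"number"}},"required":["steps"]}

```bash
mkdir -p pics; ls; python3 - <<'E'
from workcell import *
import cv2,json
s=state();print(s)
for n in("top","side"):
    f=grab_frame(n);cv2.imwrite(f"pics/{n}0.png",f["image"]);print(n,{k:(v.tolist() if hasattr(v,'tolist') else v) for k,v in f.items() if k!="image"})
E
```

```text
pics
{'time_s': 0.0, 'qpos': array([-6.77224018e+01,  1.83517617e+01,  8.97071951e+01, -3.72975836e-04,
        7.20436580e+01, -1.14300850e+00]), 'qvel': array([ 0.06538219, -0.09516086,  0.16139117, -0.06302058,  0.00722405,
       -0.05687066]), 'effort': array([-1.62770622e-03, -4.12451220e+01, -2.31972992e+01,  7.24342908e-02,
        4.57026763e-02, -1.48887389e-04]), 'ee_pos': array([ 228.38126534, -527.14183652,  213.11372925]), 'ee_rot': array([-1.79897399e+02, -1.69242174e-03,  2.34207205e+01]), 'force': array([-0.18953924,  0.29980387, -0.76824899]), 'torque': array([-0.00451556, -0.00217313, -0.00092275]), 'gripper_force': 0.0, 'gripper_width': 91.09161969563691}
top {'fovy': 57.88943248538299, 'cx': 321.46720892487804, 'cy': 231.87296279474089, 'origin': [407.58467065841023, 0.1435422870550817, 1199.738350968794], 'rotation': [-172.73752015325525, 0.7243718691216414, -91.47295028626192]}
side {'fovy': 55.37858291008031, 'cx': 320.1332332018615, 'cy': 247.1506804502751, 'origin': [142.58555844566806, 781.6116543466437, 744.5001438639384], 'rotation': [-128.05417633786647, 1.1559121145058946, -153.83068582776045]}
```

View pics/top0.png

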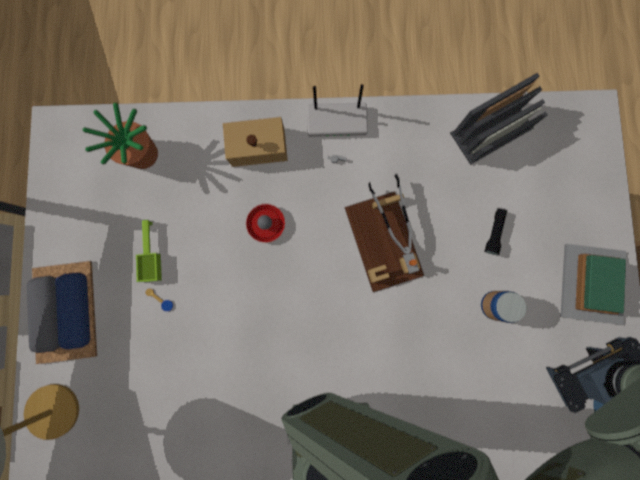

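View pics/side0.png

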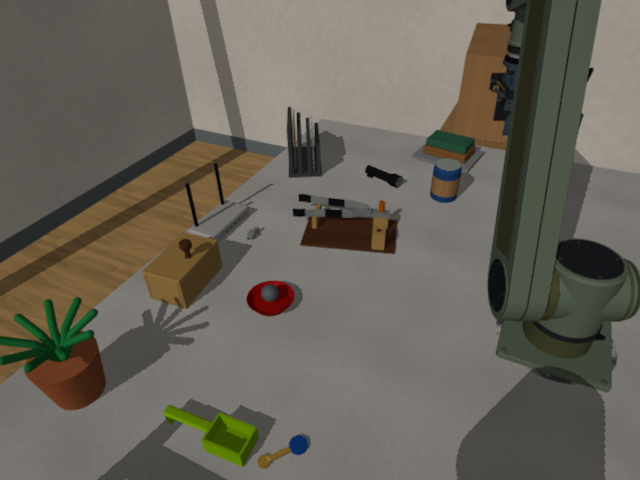

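Top view: dock plate with corners near (345,207), (424,272), (373,292); pin head (411,260), notch (377,271), tongs tips (372,185)/(398,178), ball/dish (265,222), whistle (340,160). The side view agrees.

```bash
cat > h.py <<'E'
from workcell import *
import cv2, numpy as np
from scipy.spatial.transform import Rotation as Ro
def rot(r): return Ro.from_euler('xyz',r,degrees=True)
def cam(f,s=None):
    fl=240/np.tan(np.radians(f["fovy"]/2)); K=np.array([[fl,0,f["cx"]],[0,fl,f["cy"]],[0,0,1]])
    if "origin" in f: return K,rot(f["rotation"]).as_matrix(),np.array(f["origin"])
    T=np.array(f["tool_from_camera"]); R=rot(s["ee_rot"]).as_matrix()
    return K,R@T[:3,:3],R@T[:3,3]+s["ee_pos"]
def to_plane(c,uv,z):
    K,R,o=c; d=R@np.linalg.inv(K)@np.array([uv[0],uv[1],1.]); return o+d*(z-o[2])/d[2]
def proj(c,p):
    K,R,o=c; q=K@R.T@(np.array(p,float)-o); return q[:2]/q[2]
E
python3 - <<'E'
from h import *
for n,pts in {"top":[("pin top",411,257,82),("ball",264.5,222,33),("plateA",345,207,6),("plateB",373,292,6),("plateC",424,273,6),("tipL",372,185,62),("tipR",398,178,62),("notch",377,271,55),("whistle",340,160,9)],"side":[("pin top",382,203,82),("ball",270,294,33)]}.items():
    f={"image":cv2.imread(f"pics/{n}0.png")}
    f=grab_frame(n); c=cam(f)
    for l,u,v,z in pts: print(n,l,to_plane(c,(u,v),z).round(0))
E
```

```text
top pin top [ 479. -218.   82.]
top ball [588. 165.  33.]
top plateA [628. -56.   6.]
top plateB [ 391. -125.    6.]
top plateC [ 439. -266.    6.]
top tipL [ 676. -128.   62.]
top tipR [ 693. -198.   62.]
top notch [ 446. -132.   55.]
top whistle [763. -46.   9.]
side pin top [ 462. -213.   82.]
side ball [583. 172.  33.]
```

```bash
cat >> h.py <<'E'
def rows(target,yaw,n=8,pitch=0):
    """equal rows (tool axes) from the measured pose to target TCP / yaw, tool down"""
    s=state(); R0=rot(s["ee_rot"]); R1=rot([180,pitch,yaw]); rv=(R0.inv()*R1).as_rotvec(degrees=True)
    d=R1.inv().apply(np.array(target)-s["ee_pos"]); d0=R0.inv().apply(np.array(target)-s["ee_pos"])
    print("pose",s["ee_pos"].round(1),s["ee_rot"].round(2),"t",round(s["time_s"],2),"| rotvec",rv.round(2),"shift in start axes",d0.round(1),"in end axes",d.round(1))
E
python3 - <<'E'
from h import *
f=grab_frame("wrist"); print(np.array(f["tool_from_camera"]).round(3),f["fovy"],f["cx"],f["cy"])
rows([480,-190,300],16)
E
```

```text
[[ 0.00000e+00 -9.66000e-01 -2.58000e-01  7.24670e+01]
 [ 1.00000e+00  1.00000e-03 -1.00000e-03 -5.10000e-02]
 [ 1.00000e-03 -2.58000e-01  9.66000e-01 -1.70681e+02]
 [ 0.00000e+00  0.00000e+00  0.00000e+00  1.00000e+00]] 69.88428170072916 319.0424284502505 242.90877429316188
pose [ 228.5 -527.4  213.6] [-179.96   -0.     23.42] t 0.25 | rotvec [-0.04 -0.    7.42] shift in start axes [ 364.9 -209.7  -86.3] in end axes [ 334.7 -255.   -86.4]
```

step_arm:
  steps:
    - [0,0,7.4,0,0,0,1]
    - [0,0,0,48,-36,-12,1]
    - [0,0,0,48,-36,-12,1]
    - [0,0,0,48,-36,-12,1]
    - [0,0,0,48,-36,-12,1]
    - [0,0,0,48,-36,-12,1]
    - [0,0,0,48,-36,-12,1]
    - [0,0,0,40,-30,-12,1]
  force: 20

```text
time_s: 1.25
ee_pos: [476.9, -198.7, 298.4]
ee_rot: [180.0, -0.0, 16.1]
force: [1.0, -1.0, -0.2]
gripper_width: 91.4
gripper_force: 0.0
```

```bash
python3 - <<'E'
from h import *
import time
for i in range(3): grab_frame("top")
s=state(); f=grab_frame("wrist"); cv2.imwrite("pics/w1.png",f["image"])
np.save("w1.npy",[s["ee_pos"],s["ee_rot"]])
print(s["ee_pos"].round(1),s["ee_rot"].round(2),s["qvel"].round(1))
E
```

```text
[ 477.1 -199.1  298.3] [ 1.7996e+02 -4.0000e-02  1.6260e+01] [-3.3 -0.1  2.  -1.4  0.2 -0.5]
```

View pics/w1.png

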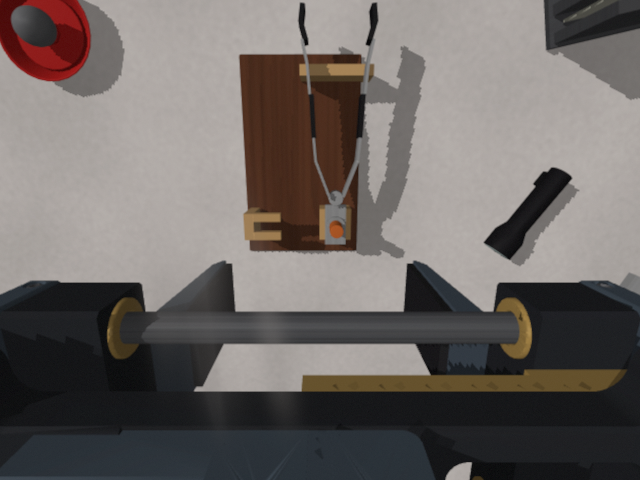

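Wrist view: plate corners (240,55), (250,249), (357,250); rest across at row 71 (299–374); pin (337,230), notch prongs around (263,226), tips (303,10)/(375,10); dish at upper left. I'll fit the dock pose and check it on an overlay.

```bash
cat > fit.py <<'E'
from h import *
from scipy.optimize import least_squares
im=cv2.imread("pics/w1.png"); p,r=np.load("w1.npy"); f=grab_frame("wrist"); c=cam(f,{"ee_pos":p,"ee_rot":r})
hsv=cv2.cvtColor(im,cv2.COLOR_BGR2HSV)
m=cv2.inRange(hsv,(3,180,120),(14,255,255)); m[:,:300]=0; m[:200]=0; m[260:]=0
ys,xs=np.nonzero(m); print("orange",len(xs),xs.mean(),ys.mean(),xs.min(),xs.max(),ys.min(),ys.max())
def W(q,d): a=np.radians(q[2]); return [q[0]+d[0]*np.cos(a)-d[1]*np.sin(a),q[1]+d[0]*np.sin(a)+d[1]*np.cos(a),d[2]]
obs=[((xs.mean(),ys.mean()),(-130,0,70)),((299,77),(44,42.5,40)),((374,77),(44,-42.5,40)),((299,65),(56,42.5,40)),((374,65),(56,-42.5,40))]
fun=lambda q:np.concatenate([proj(c,W(q,d))-o for o,d in obs]+[])
s=least_squares(fun,[600,-180,16],loss='soft_l1'); q=s.x; print(q.round(2),fun(q).round(1))
np.save("dock.npy",q)
big=cv2.resize(im[0:260,225:405],None,fx=3,fy=3,interpolation=cv2.INTER_CUBIC)
def draw(d,col):
    u=(proj(c,W(q,d))-[225,0]+.5)*3-.5; cv2.drawMarker(big,tuple(int(round(t)) for t in u),col,cv2.MARKER_CROSS,7,1)
for x in(44,56):
  for y in(-42.5,42.5): draw((x,y,40),(255,0,255))
for x in(-150,-110):
  for y in(-20,20): draw((x,y,40),(0,255,0))
for x in(-146.5,-136.5,-123.5,-113.5):
  for y in(68,102): draw((x,y,55),(255,255,0))
draw((-130,0,82),(255,0,0))
for y in(-37,37): draw((95,y,62),(0,0,255))
for u in [(240,55),(250,249),(357,250)]:
    w=to_plane(c,u,6); a=np.radians(q[2]); d=w[:2]-q[:2]; print("plate corner dock",(d@[np.cos(a),np.sin(a)]).round(1),(d@[-np.sin(a),np.cos(a)]).round(1))
cv2.imwrite("pics/fit.png",big[150:750])
E
python3 fit.py
```

```text
orange 149 335.6040268456376 229.6711409395973 330 342 221 237
[ 589.34 -186.78   16.25] [ 0.   1.   0.3 -0.4 -0.5 -0.4  0.1  0.  -0.   0.1]
plate corner dock 74.6 116.2
plate corner dock -171.0 116.5
plate corner dock -172.4 -33.5
```

View pics/fit.png

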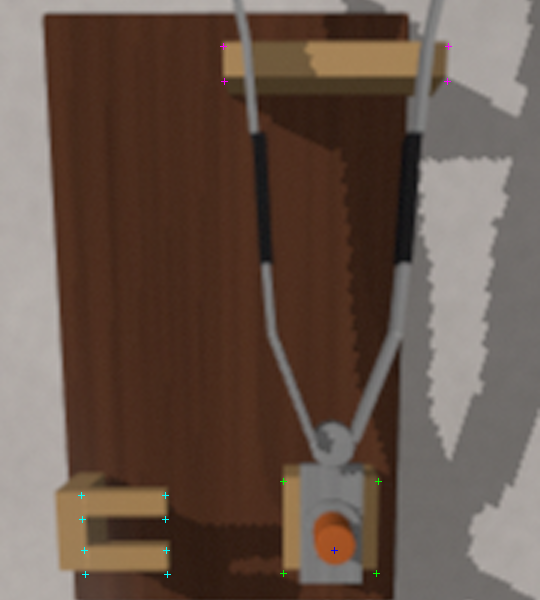

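```bash
python3 - <<'E'
from h import *
q=np.load("dock.npy"); a=np.radians(q[2]); ex=np.array([np.cos(a),np.sin(a),0])
rows([*(q[:2]-130*ex[:2]),56],q[2])
E
```

```text
pose [ 475.5 -200.9  297.6] [1.7999e+02 7.0000e-02 1.6050e+01] t 1.5 | rotvec [ 0.01  0.07 -0.2 ] shift in start axes [-16.4  18.4 241.6] in end axes [-16.7  18.3 241.6]
```

step_arm:
  steps:
    - [0,0,0,0,0,0,1]
    - [0,0,0,-8,9,35,1]
    - [0,0,0,-8,9,35,1]
    - [0,0,0,0,0,35,1]
    - [0,0,0,0,0,30,1]
    - [0,0,0,0,0,15,1]
    - [0,0,0,0,0,0,1]
    - [0,0,0,0,0,0,1]

```text
time_s: 2.5
ee_pos: [466.2, -223.0, 149.1]
ee_rot: [179.9, -0.1, 16.0]
force: [0.4, 1.3, 0.2]
gripper_width: 91.6
gripper_force: 0.0
```

```bash
python3 - <<'E'
from h import *
for i in range(3):
    s=state(); f=grab_frame("wrist"); print(s["time_s"],s["ee_pos"].round(1),s["ee_rot"].round(2))
cv2.imwrite("pics/w2.png",f["image"]); np.save("w2.npy",[s["ee_pos"],s["ee_rot"]])
E
```

```text
2.5 [ 466.2 -223.   149.1] [ 1.799e+02 -1.000e-01  1.600e+01]
2.55 [ 466.3 -223.   149.2] [ 1.7989e+02 -1.1000e-01  1.6010e+01]
2.6 [ 466.3 -222.8  149.2] [ 1.7989e+02 -1.1000e-01  1.6020e+01]
```

View pics/w2.png

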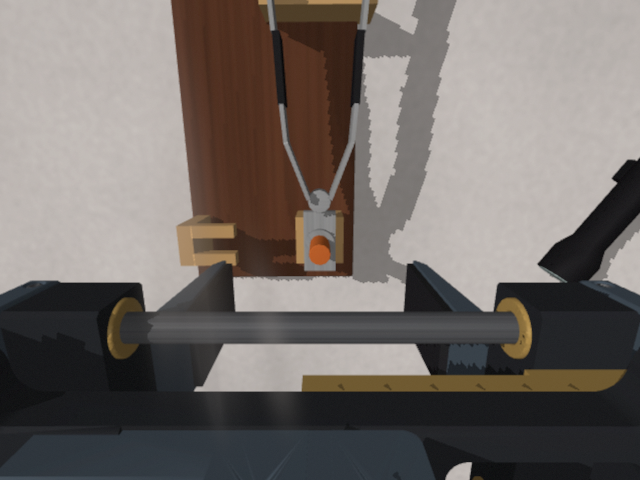

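Pin head top at about (320,254), notch gap centre row ≈243.5 at u≈225, cube corners (296,211), rest edge at row 18; pin lies centred between the fingers.

```bash
python3 - <<'E'
from h import *
p,r=np.load("w2.npy"); im=cv2.imread("pics/w2.png"); f=grab_frame("wrist"); c=cam(f,{"ee_pos":p,"ee_rot":r})
q=np.load("dock.npy"); a=np.radians(q[2]); M=np.array([[np.cos(a),np.sin(a)],[-np.sin(a),np.cos(a)]])
D=lambda u,z:(M@(to_plane(c,u,z)[:2]-q[:2])).round(1)
hsv=cv2.cvtColor(im,cv2.COLOR_BGR2HSV)
m=cv2.inRange(hsv,(3,180,150),(14,255,255)); m[:200]=0; m[270:]=0; m[:,:300]=0;m[:,345:]=0
ys,xs=np.nonzero(m); b=ys.max(); print(xs.min(),xs.max(),ys.min(),b)
for v in range(b-3,b+1): print(v,xs[ys==v].min(),xs[ys==v].max())
rad=8; print("pin bottom edge of top (x-8)",D(((xs.min()+xs.max())/2,b+.5),82))
print("gap",D((225,237),55),D((225,250.5),55),"outer",D((225,224),55),D((225,265),55)); print("cube",D((296,211),40),D((344,211),40),"rest",D((262,3),40),D((374,3),40))
print("TCP dock",(M@(p[:2]-q[:2])).round(1))
E
```

```text
310 329 237 263
260 312 326
261 313 326
262 314 325
263 316 322
pin bottom edge of top (x-8) [-134.7   -0.4]
gap [-121.2   74.6] [-132.3   75.4] outer [-110.6   73.8] [-144.6   76.3]
cube [-103.    18.7] [-103.2  -20.8] rest [46.5 39.8] [ 46.2 -39.9]
TCP dock [-128.2   -0.2]
```

step_arm:
  steps:
    - [0,0,0,1.5,0,20,0.6]
    - [0,0,0,0,0,25,0.6]
    - [0,0,0,0,0,25,0.6]
    - [0,0,0,0,0,15,0.6]
    - [0,0,0,0,0,8,0.6]
    - [0,0,0,0,0,0,0.3]
    - [0,0,0,0,0,0,0.1]
    - [0,0,0,0,0,0,0]
  force: 20

```text
time_s: 3.7
ee_pos: [467.4, -222.2, 55.7]
ee_rot: [179.9, -0.1, 16.0]
force: [-0.1, -0.2, -0.2]
gripper_width: 27.6
gripper_force: 0.0
```

step_arm:
  steps:
    - [0,0,0,0,0,0,0]
    - [0,0,0,0,0,0,0]
    - [0,0,0,0,0,0,0]
    - [0,0,0,0,0,0,0]
    - [0,0,0,0,0,-2,0]
    - [0,0,0,0,0,-5,0]
    - [0,0,0,0,0,-5,0]
    - [0,0,0,0,0,-5,0]
  force: 20

```text
time_s: 4.7
ee_pos: [467.0, -222.0, 72.3]
ee_rot: [180.0, -0.0, 16.0]
force: [0.4, -0.2, -0.7]
gripper_width: 14.9
gripper_force: 20.0
```

step_arm:
  steps:
    - [0,0,0,0,0,-8,0]
    - [0,0,0,0,0,-8,0]
    - [0,0,0,0,0,-8,0]
    - [0,0,0,0,0,-8,0]
    - [0,0,0,0,0,-6,0]
    - [0,0,0,0,0,-2,0]
    - [0,0,0,0,0,0,0]
    - [0,0,0,0,0,0,0]

```text
time_s: 5.7
ee_pos: [466.8, -221.9, 111.7]
ee_rot: [-180.0, 0.0, 16.0]
force: [-0.3, 0.3, -0.5]
gripper_width: 15.7
gripper_force: 20.0
```

step_arm:
  steps:
    - [0,0,0,0,-8,0,0]
    - [0,0,0,0,-16,0,0]
    - [0,0,0,0,-20,0,0]
    - [0,0,0,0,-20,0,0]
    - [0,0,0,0,-14,0,0]
    - [0,0,0,-0.4,-7,0,0]
    - [0,0,0,0,0,0,0]
    - [0,0,0,0,0,0,0]

```text
time_s: 6.7
ee_pos: [443.4, -140.8, 112.0]
ee_rot: [180.0, -0.0, 16.0]
force: [-0.6, 0.7, -0.9]
gripper_width: 15.4
gripper_force: 20.0
```

```bash
python3 - <<'E'
from h import *
q=np.load("dock.npy"); a=np.radians(q[2]); q[:2]+=3.3*np.array([np.cos(a),np.sin(a)]); np.save("dock.npy",q)
M=np.array([[np.cos(a),np.sin(a)],[-np.sin(a),np.cos(a)]])
s=state(); f=grab_frame("wrist"); t=grab_frame("top"); sd=grab_frame("side")
print(s["ee_pos"].round(1),s["ee_rot"].round(2),s["gripper_width"],(M@(s["ee_pos"][:2]-q[:2])).round(1))
P=lambda i,y0,y1,x0,x1,k:cv2.resize(i[y0:y1,x0:x1],(400,300),interpolation=cv2.INTER_CUBIC)
w=f["image"]
out=np.hstack([cv2.resize(w[150:300,160:360],(400,300),interpolation=cv2.INTER_CUBIC),cv2.resize(sd["image"][175:265,290:410],(400,300),interpolation=cv2.INTER_CUBIC)])
cv2.imwrite("pics/p3.png",out)
E
```

```text
[ 443.4 -140.8  112. ] [ 1.7997e+02 -2.0000e-02  1.6010e+01] 15.400193680116486 [-130.5   85. ]
```

View pics/p3.png

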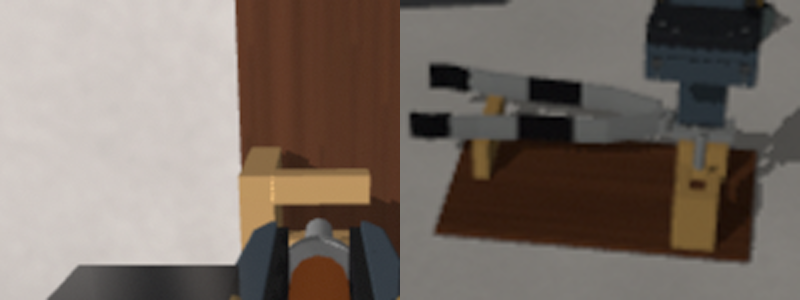

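Pin held upright over the notch opening; tongs still in place. Lower it.

step_arm:
  steps:
    - [0,0,0,0.4,0,4,0]
    - [0,0,0,0,0,5,0]
    - [0,0,0,0,0,5,0]
    - [0,0,0,0,0,5,0]
    - [0,0,0,0,0,5,0]
    - [0,0,0,0,0,3,0]
    - [0,0,0,0,0,0,0]
    - [0,0,0,0,0,0,0]

```text
time_s: 7.85
ee_pos: [443.6, -140.3, 85.1]
ee_rot: [180.0, -0.0, 16.0]
force: [-0.1, 0.4, -0.3]
gripper_width: 15.2
gripper_force: 20.0
```

step_arm:
  steps:
    - [0,0,0,0,0,5,0]
    - [0,0,0,0,0,5,0]
    - [0,0,0,0,0,5,0]
    - [0,0,0,0,0,3,0]
    - [0,0,0,0,0,2,0]
    - [0,0,0,0,0,1,0]
    - [0,0,0,0,0,0.6,0]
    - [0,0,0,0,0,0,0]

```text
time_s: 8.85
ee_pos: [443.6, -140.3, 63.4]
ee_rot: [180.0, -0.0, 16.0]
force: [-0.9, -0.6, -0.5]
gripper_width: 15.5
gripper_force: 20.0
```

step_arm:
  steps:
    - [0,0,0,0,0,0.6,0]
    - [0,0,0,0,0,0,0]
    - [0,0,0,0,0,0,0.2]
    - [0,0,0,0,0,0,0.3]
    - [0,0,0,0,0,0,0.4]
    - [0,0,0,0,0,0,0.5]
    - [0,0,0,0,0,-3,0.5]
    - [0,0,0,0,0,-8,0.5]

```text
time_s: 9.85
ee_pos: [443.2, -140.2, 73.9]
ee_rot: [-180.0, 0.0, 16.0]
force: [0.0, 0.3, -1.1]
gripper_width: 45.8
gripper_force: 0.0
```

step_arm:
  steps:
    - [0,0,0,0,0,-20,0.7]
    - [0,0,0,0,0,-30,1]
    - [0,0,0,0,0,-30,1]
    - [0,0,0,0,0,-10,1]
    - [0,0,0,0,0,0,1]
    - [0,0,0,0,0,0,1]
    - [0,0,0,0,0,0,1]
    - [0,0,0,0,0,0,1]

```text
time_s: 10.85
ee_pos: [443.2, -140.2, 163.1]
ee_rot: [-180.0, 0.1, 16.0]
force: [0.6, 0.0, 0.3]
gripper_width: 91.6
gripper_force: 0.0
```

```bash
python3 - <<'E'
from h import *
s=state(); f=grab_frame("wrist"); sd=grab_frame("side"); print(s["ee_pos"].round(1),s["ee_rot"].round(2))
np.save("w4.npy",[s["ee_pos"],s["ee_rot"]]); cv2.imwrite("pics/w4.png",f["image"])
cv2.imwrite("pics/p4.png",np.hstack([f["image"][0:300,220:620],cv2.resize(sd["image"][175:265,290:410],(400,300),interpolation=cv2.INTER_CUBIC)]))
q=np.load("dock.npy"); rows([*q[:2],120],q[2])
E
```

```text
[ 443.2 -140.2  163.1] [-1.7996e+02  7.0000e-02  1.6020e+01]
pose [ 443.4 -140.2  163.4] [-1.7998e+02  3.0000e-02  1.6020e+01] t 10.95 | rotvec [-0.02  0.03 -0.23] shift in start axes [130.8  85.   43.3] in end axes [130.4  85.5  43.4]
```

View pics/p4.png

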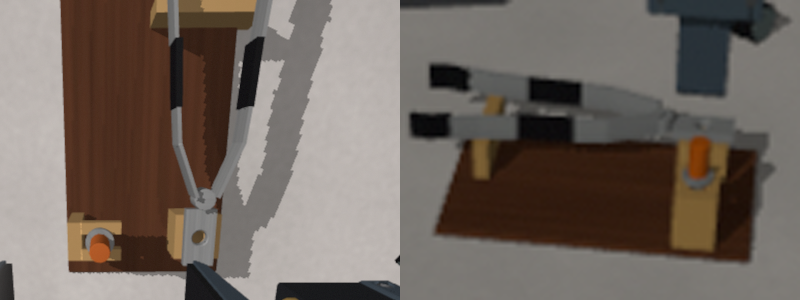

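Pin hangs upright in the notch (orange head at (320,247) in the full frame), fingers clear; bore empty. Panels lie at rows 38–108. Check panel centre against the dock frame.

```bash
python3 - <<'E'
from h import *
p,r=np.load("w4.npy"); im=cv2.imread("pics/w4.png"); f=grab_frame("wrist"); c=cam(f,{"ee_pos":p,"ee_rot":r})
q=np.load("dock.npy"); a=np.radians(q[2]); M=np.array([[np.cos(a),np.sin(a)],[-np.sin(a),np.cos(a)]])
m=(im.max(2)<40).astype(np.uint8); m[:30]=0; m[120:]=0
n,_,st,ce=cv2.connectedComponentsWithStats(m)
for i in range(1,n):
    if st[i][4]>100: print(st[i],ce[i].round(1),(M@(to_plane(c,ce[i],60)[:2]-q[:2])).round(1))
print("hinge",(M@(to_plane(c,(425,199),62)[:2]-q[:2])).round(1))
print("bore",(M@(to_plane(c,(420,237),48)[:2]-q[:2])).round(1))
# ball from top/side refined
for nme in("top","side"):
    f=grab_frame(nme); h=cv2.cvtColor(f["image"],cv2.COLOR_BGR2HSV); red=cv2.inRange(h,(0,150,60),(6,255,255))|cv2.inRange(h,(174,150,60),(180,255,255))
    n,l,st,ce=cv2.connectedComponentsWithStats(red); i=1+np.argmax(st[1:,4]); x,y,w,hh,_=st[i]
    C=cam(f); hull=cv2.convexHull(np.argwhere(l==i)[:,::-1].astype(np.int32)); e=cv2.fitEllipse(hull)
    roi=f["image"][y:y+hh,x:x+w]; hr=h[y:y+hh,x:x+w]; hu=cv2.fillConvexPoly(np.zeros(l.shape,np.uint8),hull,1)[y:y+hh,x:x+w]
    g=((hr[...,1]<90)&(hu>0)).astype(np.uint8); n2,l2,s2,c2=cv2.connectedComponentsWithStats(g); j=1+np.argmax(s2[1:,4])
    print(nme,"dish ell",np.round(e[0],1),to_plane(C,e[0],22).round(1),"ball",s2[j],to_plane(C,c2[j]+[x,y],33).round(1))
E
```

```text
[390  37  13  73 808] [395.8  72.4] [-3.  29.7]
[ 457   37   27   72 1116] [469.9  72.6] [ -3.4 -24.2]
hinge [-95.1   2. ]
bore [-129.6   -0.5]
top dish ell [265.3 222.8] [587.4 164.8  22. ] ball [ 11  11  14  13 145] [588.1 166.5  33. ]
side dish ell [270.2 297.5] [583.9 171.8  22. ] ball [ 14   4  17  16 222] [587.  168.2  33. ]
```

step_arm:
  steps:
    - [0,0,0.2,20,13,0,1]
    - [0,0,0,40,26,0,1]
    - [0,0,0,40,26,0,1]
    - [0,0,0,20,13,10,1]
    - [0,0,0,9,6,30,1]
    - [0,0,0,0,0,10,1]
    - [0,0,0,0,0,0,1]
    - [0,0,0,0,0,0,1]

```text
time_s: 12.1
ee_pos: [590.7, -185.9, 115.0]
ee_rot: [179.9, -0.1, 15.8]
force: [1.0, -0.1, -0.1]
gripper_width: 91.1
gripper_force: 0.0
```

```bash
python3 - <<'E'
from h import *
grab_frame("top");s=state(); f=grab_frame("wrist"); cv2.imwrite("pics/w5.png",f["image"])
q=np.load("dock.npy"); rows([*q[:2],32],q[2])
E
```

```text
pose [ 590.9 -185.9  115.1] [ 1.7992e+02 -1.1000e-01  1.5820e+01] t 12.2 | rotvec [ 0.08 -0.11 -0.43] shift in start axes [ 1.5  0.3 83.2] in end axes [ 1.6  0.4 83.1]
```

View pics/w5.png

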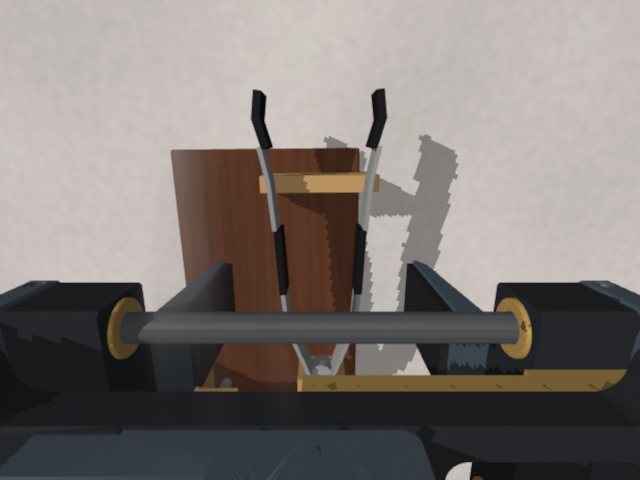

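Panels (280 / 360, rows 225–293) are centred between the fingers at column 320; tips symmetric. Descend.

step_arm:
  steps:
    - [0,0,-0.4,1.5,0,15,1]
    - [0,0,0,0,0,25,1]
    - [0,0,0,0,0,25,1]
    - [0,0,0,0,0,13,1]
    - [0,0,0,0,0,5,1]
    - [0,0,0,0,0,0,0.75]
    - [0,0,0,0,0,0,0.65]
    - [0,0,0,0,0,0,0.58]
  force: 25

```text
time_s: 13.2
ee_pos: [592.5, -185.6, 31.5]
ee_rot: [179.9, -0.1, 16.2]
force: [-0.4, -0.3, 0.1]
gripper_width: 64.1
gripper_force: 0.0
```

step_arm:
  steps:
    - [0,0,0,0,0,0,0.58]
    - [0,0,0,0,0,0,0.58]
    - [0,0,0,0,0,0,0.58]
    - [0,0,0,0,0,-3,0.58]
    - [0,0,0,0,0,-5,0.58]
    - [0,0,0,0,0,-8,0.58]
    - [0,0,0,0,0,-8,0.58]
    - [0,0,0,0,0,0,0.58]

```text
time_s: 14.2
ee_pos: [592.6, -185.6, 55.8]
ee_rot: [179.9, -0.1, 16.2]
force: [-0.0, -0.4, -0.6]
gripper_width: 52.8
gripper_force: 6.3
```

step_arm:
  steps:
    - [0,0,0,0,0,-20,0.58]
    - [0,0,0,0,0,-30,0.58]
    - [0,0,0,0,-10,-30,0.58]
    - [0,0,0,-2,-30,-10,0.58]
    - [0,0,0,-3,-45,0,0.58]
    - [0,0,0,-3,-45,0,0.58]
    - [0,0,0,-3,-45,0,0.58]
    - [0,0,0,0,-45,0,0.58]

```text
time_s: 15.2
ee_pos: [519.1, 24.0, 144.7]
ee_rot: [-180.0, 0.0, 16.2]
force: [1.1, -0.4, -0.8]
gripper_width: 52.7
gripper_force: 6.3
```

step_arm:
  steps:
    - [0,0,0,0,-45,0,0.58]
    - [0,0,0,0,-40,0,0.58]
    - [0,0,0,0,-25,0,0.58]
    - [0,0,0,0,-9,0,0.58]
    - [0,0,0,0,0,0,0.58]
    - [0,0,0,0,0,0,0.58]
    - [0,0,0,0,0,0,0.58]
    - [0,0,0,0,0,0,0.58]

```text
time_s: 16.2
ee_pos: [486.9, 136.5, 144.7]
ee_rot: [180.0, 0.0, 16.2]
force: [0.5, 0.1, 0.1]
gripper_width: 52.7
gripper_force: 6.3
```

```bash
python3 - <<'E'
from h import *
s=state(); f=grab_frame("wrist"); cv2.imwrite("pics/w6.png",f["image"]); np.save("w6.npy",[s["ee_pos"],s["ee_rot"]])
print(s["ee_pos"].round(1),s["ee_rot"].round(2),s["gripper_width"],s["gripper_force"])
E
```

```text
[486.9 136.5 144.7] [179.99   0.    16.17] 52.68515131686907 6.303916722536087
```

View pics/w6.png

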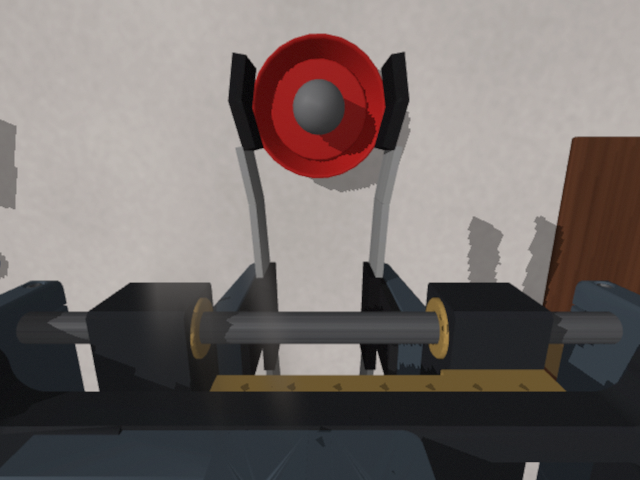

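Ball at (318,106) within the dish at (319,106); tips straddle symmetrically (outer edges 231 / 408, rows 53–150).

```bash
python3 - <<'E'
from h import *
p,r=np.load("w6.npy"); im=cv2.imread("pics/w6.png"); f=grab_frame("wrist"); s={"ee_pos":p,"ee_rot":r}; c=cam(f,s); R=rot(r)
T=lambda w:R.inv().apply(np.array(w)-p).round(1)
h=cv2.cvtColor(im,cv2.COLOR_BGR2HSV); g=((h[...,1]<60)).astype(np.uint8); g[:75]=0;g[140:]=0;g[:,:275]=0;g[:,365:]=0
n,l,st,ce=cv2.connectedComponentsWithStats(g); i=1+np.argmax(st[1:,4]); print(st[i],ce[i]); 
b=to_plane(c,ce[i],33); print("ball world",b.round(1),"in tool",T(b))
red=(cv2.inRange(h,(0,150,40),(6,255,255))|cv2.inRange(h,(174,150,40),(180,255,255))); ys,xs=np.nonzero(red[:200]); print("dish cols",xs.min(),xs.max(),"rows",ys.min(),ys.max(),"ctr",to_plane(c,((xs.min()+xs.max())/2,(ys.min()+ys.max())/2),22).round(1))
for x in (78,95,112):
  for y in(-30,30): print(x,y,proj(c,p+R.apply([x,y,-30.5])).round(0),proj(c,p+R.apply([x,y,-8.5])).round(0))
for u in[(232,53),(408,53),(238,148),(396,150)]: print(u,T(to_plane(c,u,p[2]+30.5)))
E
```

```text
[ 293   80   51   54 2161] [318.32392411 106.48449792]
ball world [588.2 166.7  33. ] in tool [105.7  -0.9 111.7]
dish cols 252 385 rows 34 177 ctr [590.2 167.2  22. ]
78 -30 [243. 136.] [253. 138.]
78 30 [396. 137.] [386. 139.]
95 -30 [240.  89.] [251.  98.]
95 30 [399.  89.] [388.  98.]
112 -30 [237.  39.] [249.  55.]
112 30 [402.  39.] [390.  55.]
(232, 53) [107.4 -32.2 -30.5]
(408, 53) [107.4  32.5 -30.5]
(238, 148) [ 73.7 -32.1 -30.5]
(396, 150) [ 72.9  30.1 -30.5]
```

step_arm:
  steps:
    - [0,-1,0,0,0,0,0.58]
    - [0,-1.5,0,0,0,0,0.58]
    - [0,-1.5,0,0,0,0,0.58]
    - [0,-1,0,0,0,0,0.58]
    - [0,0,0,0,0,0,0.58]
    - [0,0,0,0,0,0,0.58]
    - [0,0,0,0,0,0,0.58]
    - [0,0,0,0,0,0,0.58]

```text
time_s: 17.3
ee_pos: [486.6, 137.0, 144.8]
ee_rot: [180.0, 5.0, 16.2]
force: [0.1, -0.2, -0.6]
gripper_width: 52.8
gripper_force: 6.3
```

```bash
cat > t.py <<'E'
from h import *
B=np.array([588.5,166.8,34.0]); s=state(); R=rot(s["ee_rot"])
print(s["ee_pos"].round(1),s["ee_rot"].round(2),s["gripper_width"].round(1),s["time_s"])
for dz in(60,15,0):
    P=B+[0,0,dz]-R.apply([90.5,0,-19.5]); print(dz,P.round(1),R.inv().apply(P-s["ee_pos"]).round(1))
E
python3 t.py
```

```text
Traceback (most recent call last):
  File "t.py", line 3, in <module>
    print(s["ee_pos"].round(1),s["ee_rot"].round(2),s["gripper_width"].round(1),s["time_s"])
                                                    ^^^^^^^^^^^^^^^^^^^^^^^^
AttributeError: 'float' object has no attribute 'round'
```

```bash
sed -i 's/s\["gripper_width"\].round(1)/s["gripper_width"]/' t.py; python3 t.py
```

```text
[486.6 137.  144.8] [179.99   5.    16.22] 52.811479357498264 17.3
60 [500.3 141.1  82.5] [19.7 -0.2 60.9]
15 [500.3 141.1  37.5] [ 23.6  -0.2 105.7]
0 [500.3 141.1  22.5] [ 24.9  -0.2 120.6]
```

step_arm:
  steps:
    - [0,0,0,10,0,15,0.58]
    - [0,0,0,9.7,0,25,0.58]
    - [0,0,0,0,0,21,0.58]
    - [0,0,0,0.9,0,10,0.58]
    - [0,0,0,0.9,0,10,0.58]
    - [0,0,0,0.7,0,8,0.58]
    - [0,0,0,0,0,0,0.58]
    - [0,0,0,0,0,0,0.58]

```text
time_s: 18.3
ee_pos: [500.9, 141.1, 54.6]
ee_rot: [180.0, 4.9, 16.2]
force: [0.3, 0.4, -0.2]
gripper_width: 52.9
gripper_force: 6.3
```

```bash
python3 t.py; python3 - <<'E'
from h import *
s=state(); f=grab_frame("wrist"); cv2.imwrite("pics/w7.png",f["image"]); c=cam(f,s); R=rot(s["ee_rot"]); im=f["image"]
h=cv2.cvtColor(im,cv2.COLOR_BGR2HSV)
g=((h[...,1]<60)&(h[...,2]>45)).astype(np.uint8); g[:,:280]=0;g[:,360:]=0;g[220:]=0
n,l,st,ce=cv2.connectedComponentsWithStats(g)
for i in range(1,n):
    if st[i][4]>800: print(st[i],ce[i].round(1),R.inv().apply(to_plane(c,ce[i],33)-s["ee_pos"]).round(1))
print("expected ball px",proj(c,[588.5,166.8,33]).round(1)); print(s["force"].round(1))
E
```

```text
[500.9 141.1  54.6] [179.99   4.94  16.22] 52.91087450102383 18.3
60 [500.3 141.1  82.4] [ -2.9  -0.2 -27.7]
15 [500.3 141.1  37.4] [ 0.9 -0.2 17.2]
0 [500.3 141.1  22.4] [ 2.2 -0.2 32.1]
[ 281   68   78   84 5146] [319.3 109.5] [92.7 -0.1 13.6]
[280 202  80  18 948] [319.6 213.3] [39.1  0.1 18.3]
expected ball px [319.1 109.4]
[ 0.3  0.4 -0.2]
```

step_arm:
  steps:
    - [0,0,0,0.4,0,6,0.58]
    - [0,0,0,0.5,0,7,0.58]
    - [0,0,0,0.5,0,7,0.58]
    - [0,0,0,0.4,0,6,0.58]
    - [0,0,0,0.3,0,4,0.58]
    - [0,0,0,0.1,0,2,0.58]
    - [0,0,0,0,0,0,0.58]
    - [0,0,0,0,0,0,0.58]

```text
time_s: 19.35
ee_pos: [500.1, 140.9, 22.3]
ee_rot: [180.0, 5.0, 16.2]
force: [-0.1, 0.3, -0.1]
gripper_width: 53.3
gripper_force: 6.3
```

```bash
python3 t.py
```

```text
[500.1 140.9  22.3] [179.99   4.97  16.22] 53.32352221285544 19.35
60 [500.3 141.1  82.4] [ -5.   -0.2 -59.9]
15 [500.3 141.1  37.4] [ -1.1  -0.2 -15.1]
0 [500.3 141.1  22.4] [ 0.2 -0.2 -0.2]
```

Squeeze gradually.

step_arm:
  steps:
    - [0,0,0,0,0,0,0.55]
    - [0,0,0,0,0,0,0.52]
    - [0,0,0,0,0,0,0.5]
    - [0,0,0,0,0,0,0.48]
    - [0,0,0,0,0,0,0.45]
    - [0,0,0,0,0,0,0.42]
    - [0,0,0,0,0,0,0.38]
    - [0,0,0,0,0,0,0.38]
  force: 25

```text
time_s: 20.35
ee_pos: [500.0, 140.8, 22.1]
ee_rot: [180.0, 5.0, 16.2]
force: [-0.4, -1.1, -0.9]
gripper_width: 43.9
gripper_force: 25.0
```

step_arm:
  steps:
    - [0,0,0,0,0,0,0.3]
    - [0,0,0,0,0,0,0.3]
    - [0,0,0,0,0,0,0.3]
    - [0,0,0,0,0,0,0.3]
    - [0,0,0,0,0,0,0.3]
    - [0,0,0,0,0,0,0.3]
    - [0,0,0,0,0,0,0.3]
    - [0,0,0,0,0,0,0.3]

```text
time_s: 21.35
ee_pos: [499.9, 140.8, 22.1]
ee_rot: [180.0, 5.0, 16.2]
force: [1.0, -1.3, -0.5]
gripper_width: 44.2
gripper_force: 25.0
```

step_arm:
  steps:
    - [0,0,0,-0.2,0,-2,0.3]
    - [0,0,0,-0.3,0,-4,0.3]
    - [0,0,0,-0.5,0,-6,0.3]
    - [0,0,0,-0.7,0,-8,0.3]
    - [0,0,0,-0.9,0,-10,0.3]
    - [0,0,0,-0.9,0,-10,0.3]
    - [0,0,0,-0.9,0,-10,0.3]
    - [0,0,0,-0.9,0,-10,0.3]

```text
time_s: 22.35
ee_pos: [499.9, 140.8, 83.1]
ee_rot: [180.0, 5.0, 16.2]
force: [0.2, 0.8, -1.2]
gripper_width: 43.8
gripper_force: 25.0
```

step_arm:
  steps:
    - [0,0,0,-1.1,0,-13,0.3]
    - [0,0,0,-1.1,0,-13,0.3]
    - [0,0,0,-1.1,0,-13,0.3]
    - [0,0,0,-1.1,0,-13,0.3]
    - [0,0,0,-1.1,0,-13,0.3]
    - [0,0,0,-1,0,-11,0.3]
    - [0,0,0,-0.7,0,-8,0.3]
    - [0,0,0,-0.2,0,-2.5,0.3]

```text
time_s: 23.35
ee_pos: [500.2, 141.0, 169.6]
ee_rot: [180.0, 5.0, 16.2]
force: [-0.6, -0.1, -0.1]
gripper_width: 44.3
gripper_force: 25.0
```

step_arm:
  steps:
    - [0,0,0,0,0,0,0.3]
    - [0,0,0,0,0,0,0.3]
    - [0,0,0,0,0,0,0.3]
    - [0,0,0,0,0,0,0.3]
    - [0,0,0,0,0,0,0.3]
    - [0,0,0,0,0,0,0.3]
    - [0,0,0,0,0,0,0.3]
    - [0,0,0,0,0,0,0.3]

```text
time_s: 24.35
ee_pos: [500.1, 140.9, 169.1]
ee_rot: [180.0, 5.0, 16.2]
force: [-0.4, -0.5, -1.0]
gripper_width: 43.9
gripper_force: 25.0
```

```bash
python3 - <<'E'
from h import *
s=state(); f=grab_frame("wrist"); sd=grab_frame("side"); print(s)
cv2.imwrite("pics/end.png",np.hstack([cv2.resize(f["image"],(400,300)),cv2.resize(sd["image"][140:380,130:450],(400,300),interpolation=cv2.INTER_CUBIC)]))
print("ball px expected in side crop", (proj(cam(sd),[588.5,166.8,180])-[130,140])*1.25+[400,0])
E
```

```text
{'time_s': 24.35, 'qpos': array([14.56240776, 17.89339997, 97.24410573, -0.15970151, 69.85605508,
       88.40212445]), 'qvel': array([ 0.05335309,  0.01417942, -0.06292736,  0.00332243,  0.06004976,
       -0.01728619]), 'effort': array([-2.64364380e-04, -3.98637128e+01, -2.20471215e+01,  2.44460336e-02,
        3.02987611e-01, -3.17896600e-03]), 'ee_pos': array([500.05641412, 140.87883471, 169.13599161]), 'ee_rot': array([179.99452833,   4.99573053,  16.22158039]), 'force': array([-0.38621526, -0.52002038, -1.01885887]), 'torque': array([0.06327079, 0.01295138, 0.03645367]), 'gripper_force': 24.984886944293976, 'gripper_width': 43.9080867151148}
ball px expected in side crop [566.03134916 124.87398442]
```

View pics/end.png

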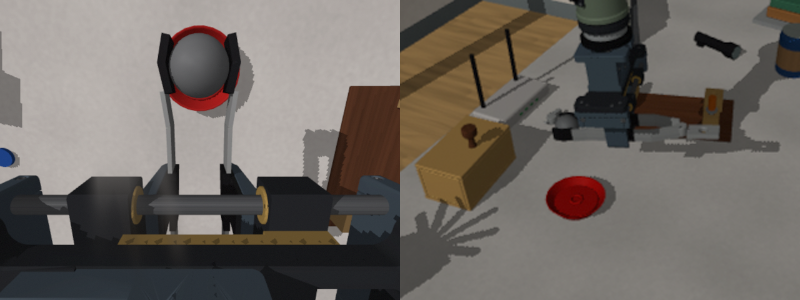

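The left half shows the ball at (199,65) held between the tips. The right half shows it at (566,124), as predicted for 180 mm. The dish is empty and in place, and the pin is still parked.

```bash
python3 -c "
from workcell import *
print(job_done())"
```

```text
the job is handed in; nothing more can be done
None
```

The job is handed in: the pin hangs upright in the dock's side notch, and the tongs are holding the ball about 180 mm above the shelf, with the dish left in place, at 24 s of the 58 s allowed.

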